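Load a kraft paper roll into the bench dispenser

ROBOT

A 6-joint arm with a two-finger parallel gripper is mounted at the origin on the work surface. World frame = base frame: x ahead of the robot, y to its left, z up, the work surface at z = 0. Lengths are in m, angles in degrees, forces in N, time in s.
With the tool pointing down it reaches from about 0.325 to 0.85 m from the base axis. Payload 4.4 kg.
Tool frame: the origin (TCP) lies midway between the tips of the shut fingers; the grasp point (between the pads) lies 19 mm behind it; y points along the fingers, z is the direction in which the jaws open and shut, and the axes are right-handed (so a half turn about y gives the same grasp; the last joint's range is limited). The gripper opens to 94 mm and grips with 3 to 60 N. Pads are 16 mm wide; open, the fingers measure 119 mm over their backs; the gripper's body (75 mm by 177 mm) begins 78 mm behind the grasp point.
Start: joints at [66.033, 11.837, 88.321, -0, 79.842, -8.623], TCP at [0.152, 0.555, 0.205] pointing down, gripper open.
Joint ranges: [-156.59, 156.59], [-49.26, 127.26], [12.9, 141.05], [-63.56, 243.56], [4.71, 150.69], [-161.64, 161.64]. Speed limits (degrees/s): [159.86, 159.86, 180, 180, 180, 180].

INTERFACE

Orientations are given as [roll, pitch, yaw] about the fixed x, y, z axes, in that order (R = Rz(yaw) Ry(pitch) Rx(roll)).
In Python, from bench import arm, claw, get_state, grab_frame, job gives the robot as it stands. Calls block until the motion is done:
- arm.move_pose(position, orientation): joint-space move of the TCP to a pose.
- arm.line_to(position, rotation=None, speed=0.15): straight line of the TCP; rotation=None keeps the orientation; speed is the mean speed in m/s.
- arm.goto_joints(angles): joint-space move.
- claw.let_go() and claw.grab(force=None): open the fingers fully, or close them until they stop; force is the grip in N (None keeps the last).
- arm.sleep(seconds).
- arm.inverse_kinematics(position, orientation): joint angles nearest the present ones, or None.
- get_state(): the state.
- grab_frame(name): name is "side" or "top"; returns a dict with "color" (420x560x3 uint8, blue, green, red), "fx", "fy", "cx", "cy" (pixels), "distortion" ([k1, k2, p1, p2, k3] as OpenCV has them; the pictures are not rectified), "world_to_cam" (4x4, takes a point from world to camera coordinates). Camera axes: x right, y down, z forward; pixel columns grow to the right and rows downward; lengths in m; the calibration is good to about 2 mm. A picture is of the moment at which its call begins. There is no depth.
A pose or a line that the arm cannot do raises arm.MotionError and nothing moves.
- job.job_done(): hands the job in, once; it reports no verdict.
The state is a dict: "t": time; "joints": joint angles; "qvel": joint speeds; "joint_efforts": joint torques, N m; "position": TCP position; "ee_rot": TCP orientation; "contact_force": force on the tool from outside, world axes, zero at the start; "wrist_torque": the same for the moment, N m; "width": opening from 0.0 (shut) to 1.0 (fully open).
Only numpy, scipy, OpenCV 4.12 (cv2) and the standard library are available. Lean on these libraries where they do the work, as an engineer would, in place of code of your own. Each camera call takes 0.05 s, during which the arm holds its last target.

TASK

Load the bench dispenser: push the kraft paper roll up the sloped loading chute with the fingertips, over the front roller, until it sits in the cradle against the back stop and does not roll back, then tip the raised tear bar forward so that it comes down and lies on the roll. Roll it up at a steady hand speed: do not lift it or carry it, and do not bat it up the slope. Leave the glue bottle, the cardboard core, the ruler and the knife where they are.

Things in the scene. Friction and masses are not known exactly. Their poses are not given: they have to be found in the camera images.
- dispenser: Bench dispenser for narrow paper rolls, grey sheet steel, screwed down. Origin: centre of its underside, on the table; x points level uphill along the chute, y across, z up. It spans x -188 to 136 mm and is 84 mm wide (110 over its bench flanges). Behind the back stop two hinge ears reach z = 116 mm.
- chute_floor (a point): Middle of the chute's flat floor, at x -79, z 25 mm of the dispenser; its x axis runs up the slope (8 degrees), y across, z square to the floor. The floor runs from x -185, z 10 to x 27, z 40 mm of the dispenser. Side flanges 25 mm high, 4 mm thick, 76 mm apart inside. A lip 8 mm high closes the low end.
- front_roller_axis (a point): Middle of the axis of the front roller, at x 40, z 34 mm of the dispenser. Front and rear roller (rear axis at x 94, z 34 mm) are free-turning, 20 mm in diameter, lie across and carry the roll; cheeks 76 mm high stand beside them, 76 mm apart inside. The roll's centre is 55 mm above this axis as it goes over; this takes a short push of 2 to 10 N.
- cradle_seat (a point): Where the roll's centre lies when it sits on both rollers: x 67, z 82 mm of the dispenser, axes as the dispenser. Once its centre is past the front roller's axis the roll drops the last 7 mm into the seat by itself. The back stop is an upright plate across, its face at x 115 mm (3 mm clear of the seated roll), top at z 110 mm.
- roll_center (a point): Centre of the loose roll of brown kraft paper on a grey cardboard core: diameter 90 mm, width 70 mm, 0.2 to 0.4 kg. Its y axis is its axle, lying across the chute. It starts at rest against the lip at the chute's foot, centre at x -166, z 58 mm of the dispenser. Let go on the slope, it rolls back down.
- tear_bar (a joint): Angle of the tear bar's hinge in rad. 0: lying on a seated roll; grows as it is raised; 1.295: its arms stand upright; 1.66: back on its end stop. It starts raised, leaning 0.12 to 0.34 rad back from upright, away from the chute. The hinge is stiff: nearly upright it stays where it is left; tipped forward below about 0.9 it sinks by its own weight.
- tear_bar_mid (a point): Middle of the tear bar, a round steel bar across, diameter 12 mm, 100 mm long, on two flat side arms 90 mm apart inside, 85 mm from the hinge axis, which lies across at x 127, z 105 mm of the dispenser. A toothed blade reaches 20 mm beyond the bar, away from the hinge (upwards when raised). Raised, the bar is at x 137 to 155, z 184 to 189 mm.
- core_tube: Empty cardboard core standing on end, diameter 50 mm, 90 mm high; origin at the centre of its underside. To be left alone.
- glue: White glue bottle with black cap, diameter 48 mm, 110 mm high; origin at the centre of its underside. To be left alone.
- ruler: Steel ruler lying flat, 300 by 32 by 4 mm; origin at the centre of its underside, x along it. To be left alone.
- knife: Black cutter knife lying flat, 133 mm long, 20 mm wide, 15 mm high; origin at the centre of its handle's underside, x along it. To be left alone.
Not all that is in view belongs to the job. Of the things like the part that bears roll_center, leave any that is green; of the rest the smaller one is meant.

How it is judged:
By the outcome, as a careful person would: the job done as asked, in the order asked, and still so for the second after the job is handed in, with the robot touching nothing.
It also fails if it takes over 53 s, if anything falls off the work surface, if the arm or the gripper's body presses on something with over 40 N, if the wrist force passes 120 N, or if a joint passes its speed limit or range.

## Working session

There is one attempt and no reset: what is moved stays moved. The work goes in short steps, each a Python script; the robot and the scene stay as the last script left them, time stands still between calls to the robot, and variables do not carry over. Pictures are saved under pics/ and viewed, and the job is handed in when it is done.

```bash
ls; mkdir -p pics
python3 - <<'E'
from bench import *
import cv2
for n in("side","top"):
    f=grab_frame(n); cv2.imwrite(f"pics/{n}0.png",f["color"])
    print(n,f["fx"],f["fy"],f["cx"],f["cy"],f["distortion"],f["world_to_cam"])
s=get_state();print(s)
E
```

```text
pics
side 485.6424154973954 485.6424154973954 287.3080847149313 210.3148018525949 [-0.12114616  0.          0.          0.          0.        ] [[-0.92415003 -0.3815599   0.01894125  0.53786119]
 [-0.25604051  0.58181644 -0.7719669   0.24820728]
 [ 0.28353128 -0.71826296 -0.63538046  0.6986147 ]
 [ 0.          0.          0.          1.        ]]
top 499.22568471136844 499.22568471136844 275.3119035413716 211.43186035681674 [-0.0323528  0.         0.         0.         0.       ] [[ 2.80765463e-04 -9.99975379e-01 -7.01157877e-03 -4.76678393e-02]
 [-9.89415364e-01  7.39669389e-04 -1.45109236e-01  6.14246927e-01]
 [ 1.45110850e-01  6.97810543e-03 -9.89390796e-01  8.90944728e-01]
 [ 0.00000000e+00  0.00000000e+00  0.00000000e+00  1.00000000e+00]]
{'t': 0.1, 'joints': array([ 6.60345922e+01,  1.18802681e+01,  8.83941978e+01, -3.14660423e-03,
        7.98419699e+01, -8.62459864e+00]), 'qvel': array([ 0.03417133, -0.13484637, -0.06154539,  0.12484649,  0.050473  ,
        0.07281984]), 'joint_efforts': array([ 2.32120192e-04, -3.71859276e+01, -2.82296330e+01,  7.00172991e-02,
        3.11366958e-02, -8.29495389e-05]), 'position': array([0.15187168, 0.55383745, 0.20441799]), 'ee_rot': array([-9.01155835e+01,  1.43995511e-02, -1.53402656e+01]), 'contact_force': array([ 0.68449279,  0.27960155, -0.08295762]), 'wrist_torque': array([ 0.00175824, -0.01963064,  0.01193272]), 'width': 1.0039401290136456}
```

View pics/side0.png

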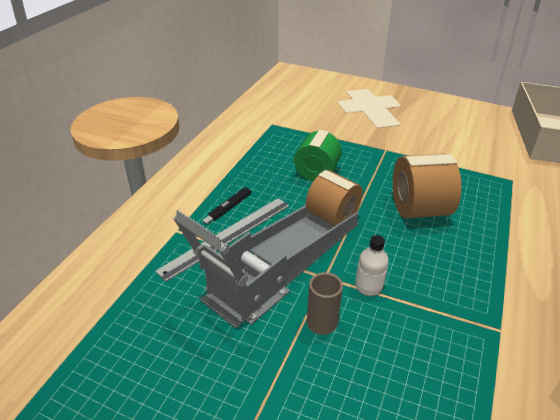

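View pics/top0.png

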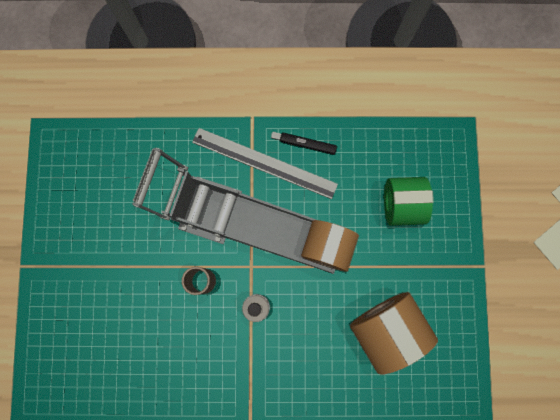

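The pictures show the dispenser in the middle, with its uphill end at left in the top view. The roll to use is the small brown one at top (330,245). The green roll and the large brown one stay put. I'll enlarge crops to read the features.

Run:
```python
import cv2
a=cv2.imread("pics/top0.png")[140:280,125:365]; cv2.imwrite("pics/topc.png",cv2.resize(a,None,fx=3.3,fy=3.3,interpolation=cv2.INTER_CUBIC))
a=cv2.imread("pics/side0.png")[160:330,165:370]; cv2.imwrite("pics/sidec.png",cv2.resize(a,None,fx=3.5,fy=3.5,interpolation=cv2.INTER_CUBIC))
```

```text
(no output)
```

View pics/topc.png

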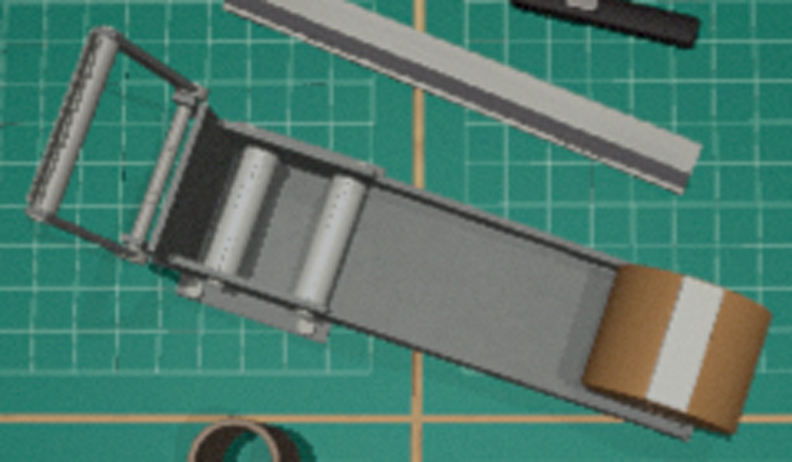

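View pics/sidec.png

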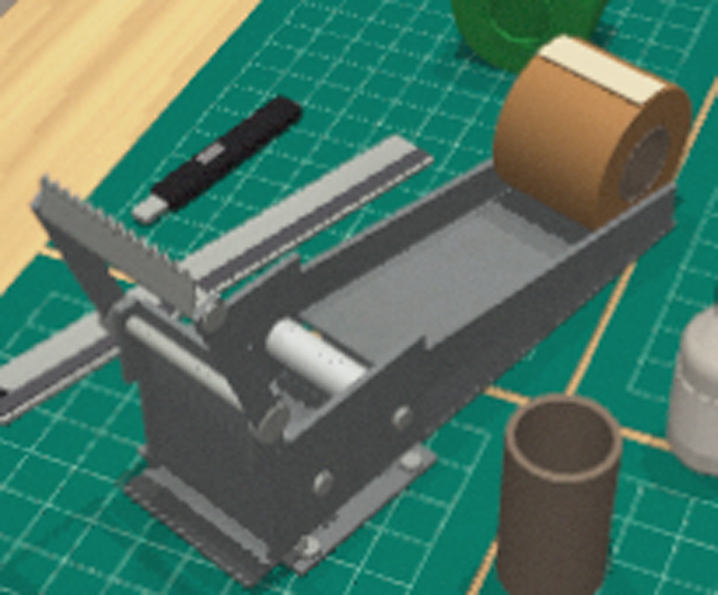

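```bash
cat > fit.py <<'E'
import numpy as np,cv2
from scipy.optimize import least_squares
from bench import grab_frame
def cams():
    return {n:grab_frame(n) for n in("top","side")}
def proj(f,P):
    T=f["world_to_cam"]; K=np.array([[f["fx"],0,f["cx"]],[0,f["fy"],f["cy"]],[0,0,1]])
    return cv2.projectPoints(np.atleast_2d(P).astype(float),cv2.Rodrigues(T[:3,:3])[0],T[:3,3],K,np.array(f["distortion"],float))[0][:,0]
def d2w(p,P):
    c,s=np.cos(p[2]),np.sin(p[2]);P=np.atleast_2d(P)
    return np.c_[p[0]+c*P[:,0]-s*P[:,1],p[1]+s*P[:,0]+c*P[:,1],P[:,2]]
E
python3 - <<'E'
from fit import *
C=cams()
t=lambda u,v:(u/3.3+125-.35,v/3.3+140-.35)
s=lambda u,v:(u/3.5+165-.35,v/3.5+160-.35)
# (cam, pix, disp pt or ('bar',y))
O=[("top",t(348,180),(40,-38,44)),("top",t(312,303),(40,38,44)),("top",t(262,153),(94,-38,44)),("top",t(220,272),(94,38,44)),
("top",t(105,38),("b",-50)),("top",t(40,213),("b",50)),
("side",s(402,417),(40,43,34)),("side",s(322,483),(94,43,34)),
("side",s(270,425),(127,50,105)),("side",s(210,310),("b",50)),
("top",t(690,437),(-187,42,34))]
def res(p,full=False):
    r=[]
    for cam,px,P in O:
        if P[0]=="b":
            a=p[3]; P=(127-85*np.sin(a-0)*1,P[1],105+85*np.cos(a)) # a: lean forward from upright
        r.append(proj(C[cam],d2w(p,np.array(P)/1000))[0]-px)
    return np.array(r) if full else np.ravel(r)
S=least_squares(res,[.4,.1,1.3,-.2],loss="soft_l1")
print(S.x,np.degrees(S.x[2])); print(res(S.x,True).round(1))
p=S.x
np.save("p.npy",p)
im={n:C[n]["color"].copy() for n in C}
for n in C:
    for P in [(-166,-35,58),(-166,35,58),(-166,0,103),(67,0,82),(115,-38,110),(115,38,110),(-185,-38,10),(27,-38,40),(27,38,40),(-185,38,10),(-188,-42,34),(-188,42,34)]:
        q=proj(C[n],d2w(p,np.array(P)/1000))[0]; cv2.circle(im[n],tuple(int(round(v)) for v in q),1,(0,0,255),-1)
a=im["top"][140:280,125:365];b=im["side"][160:330,165:370]
cv2.imwrite("pics/chkt.png",cv2.resize(a,None,fx=3.3,fy=3.3)); cv2.imwrite("pics/chks.png",cv2.resize(b,None,fx=3.4,fy=3.4))
print(d2w(p,np.array([(-166,0,58),(67,0,82),(127,0,190)])/1000))
E
```

```text
[ 0.60004817  0.00996897  1.25162411 -0.34155072] 71.7127791026121
[[ 0.8 -0.7]
 [-1.6  0. ]
 [-0.1 -1.3]
 [-0.9  0.4]
 [ 1.6 -2.1]
 [-0.3  2.6]
 [-0.3 -0.6]
 [-0.1 -0.6]
 [ 1.3 -0.7]
 [ 0.5  2.4]
 [-1.2  0. ]]
[[ 0.54796057 -0.14764728  0.058     ]
 [ 0.62107148  0.07358517  0.082     ]
 [ 0.63989832  0.1305549   0.19      ]]
```

View pics/chkt.png

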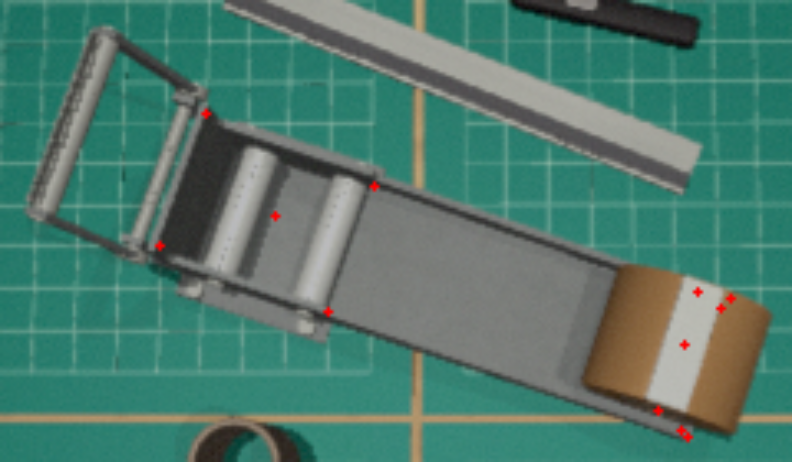

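View pics/chks.png

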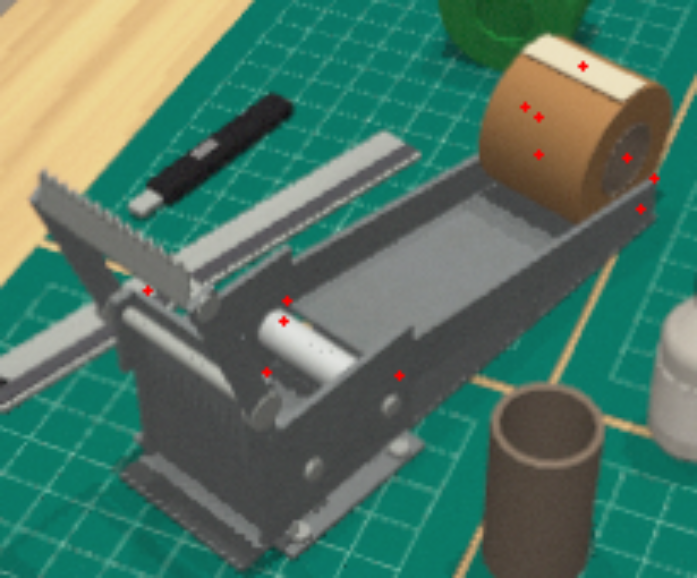

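The fit agrees within about 2.5 px, and the predicted roll position matches the picture. The tear bar leans about 0.3 rad back. Next I'll shut the fingers and go behind the roll.

```bash
cat > h.py <<'E'
from fit import *
from bench import *
p=np.load("p.npy")
YAW=np.degrees(p[2])-180
ROT=[-90,0,YAW]
def W(x,z,y=0): return d2w(p,np.array([x,y,z])/1000)[0]
def D(P):
    c,s=np.cos(p[2]),np.sin(p[2]);d=np.array(P[:2])-p[:2]
    return np.round(1000*np.array([c*d[0]+s*d[1],-s*d[0]+c*d[1],P[2]]),1)
def st(m=""):
    s=get_state();print(m,"t",round(s["t"],2),"disp",D(s["position"]),"F",s["contact_force"].round(1),"w",round(s["width"],2),"rot",s["ee_rot"].round(1))
def shot(tag,box=None):
    for n in("top","side"):
        cv2.imwrite(f"pics/{n}_{tag}.png",grab_frame(n)["color"])
E
python3 - <<'E'
from h import *
for q in [W(-260,300),W(-240,42),W(10,72),W(10,300),W(205,300),W(200,170),W(90,170)]:
    r=[arm.inverse_kinematics(q,[-90,0,y]) for y in(YAW,YAW+180)]
    print(q.round(3),*[None if a is None else a.round(0) for a in r])
arm.line_to([0.152,0.555,0.32],speed=0.3)
claw.grab(10)
st()
E
```

```text
[ 0.518 -0.237  0.3  ] [-33.   8.  82.   0.  90. -15.] None
[ 0.525 -0.218  0.042] [-31.  22.  97.   0.  61. -13.] None
[0.603 0.019 0.072] [-6. 23. 91.  0. 66. 12.] None
[0.603 0.019 0.3  ] [-6. 12. 77.  0. 91. 12.] None
[0.664 0.205 0.3  ] [10. 24. 62.  0. 94. 28.] [  10.   24.   62.    0.   94. -152.]
[0.663 0.2   0.17 ] [10. 27. 72.  0. 81. 28.] [  10.   27.   72.    0.   81. -152.]
[0.628 0.095 0.17 ] [ 1. 21. 81.  0. 78. 19.] [   1.   21.   81.    0.   78. -161.]
 t 2.15 disp [376.9 596.4 320. ] F [ 0.8 -0.7  0.3] w 0.0 rot [-90.   -0.  -15.3]
```

Run:
```python
from h import *
arm.move_pose(W(-260,300),ROT); st()
arm.line_to(W(-250,44),speed=0.2); st()
arm.line_to(W(-223,44),speed=0.05); st()
shot("pre")
a=cv2.imread("pics/top_pre.png")[140:300,200:400];b=cv2.imread("pics/side_pre.png")[120:280,240:440]
cv2.imwrite("pics/pre.png",np.hstack([cv2.resize(i,(400,320)) for i in(a,b)]))
```

```text
t 5.21 disp [-2.592e+02 -1.000e-01  3.001e+02] F [-0.5 -0.1 -0.1] w 0.0 rot [ -90.     0.  -108.2]
 t 6.64 disp [-250.3   -1.2   45.3] F [-0.4  0.7  0.6] w 0.0 rot [ -89.9   -0.  -108.3]
 t 7.33 disp [-222.8   -0.    44. ] F [-0.4 -0.1 -0.8] w 0.01 rot [ -90.    -0.  -108.3]
```

View pics/pre.png

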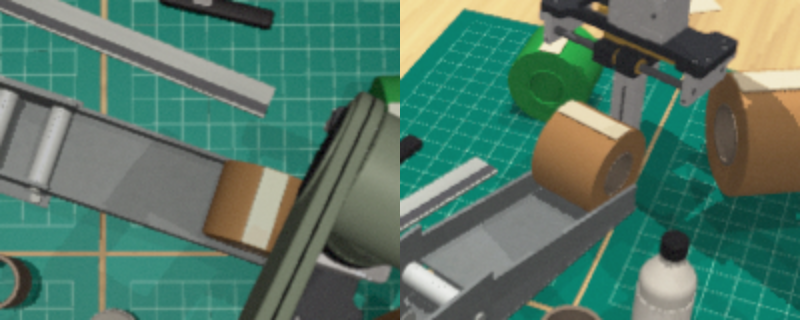

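Side view: the shut fingers stand just behind the middle of the roll with nothing else touched. I'll make contact slowly and then do one steady push along the slope.

Run:
```python
from h import *
arm.line_to(W(-218,43),speed=0.015); st("touch")
arm.line_to(W(10,43+.1405*228-2),speed=0.06); st("end")
shot("up")
a=cv2.imread("pics/top_up.png")[130:290,120:320];b=cv2.imread("pics/side_up.png")[160:320,170:370]
cv2.imwrite("pics/up.png",np.hstack([cv2.resize(i,(400,320)) for i in(a,b)]))
```

```text
touch t 7.92 disp [-218.3   -0.3   43.2] F [-0.2 -1.7  0.8] w 0.01 rot [ -90.    -0.  -108.3]
end t 11.91 disp [ 9.9  0.  73. ] F [ 0.9  0.8 -0.5] w 0.01 rot [ -90.    -0.  -108.3]
```

View pics/up.png

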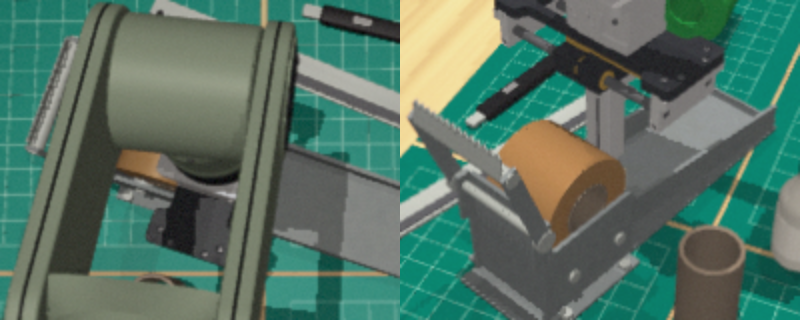

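The roll appears to be in the cradle with no force on the finger. I'll back off slowly, rise, and check the seat against the prediction.

Run:
```python
from h import *
arm.line_to(W(-20,80),speed=0.06)
arm.line_to(W(-20,300),speed=0.25)
arm.line_to(W(215,300),speed=0.25); st()
C=cams(); im={n:C[n]["color"].copy() for n in C}
th=np.linspace(0,2*np.pi,60)
for n in C:
  for y in(-35,35):
    q=proj(C[n],np.array([W(67+45*np.cos(a),82+45*np.sin(a),y) for a in th]))
    for u in q: cv2.circle(im[n],tuple(int(round(v)) for v in u),0,(0,0,255),-1)
a=im["top"][130:290,120:320];b=im["side"][160:320,170:370]
cv2.imwrite("pics/seat.png",np.hstack([cv2.resize(i,(400,320)) for i in(a,b)]))
```

```text
t 14.8 disp [214.1  -0.  299.5] F [-0.5  0.5 -0.4] w 0.01 rot [-9.000e+01 -1.000e-01 -1.083e+02]
```

View pics/seat.png

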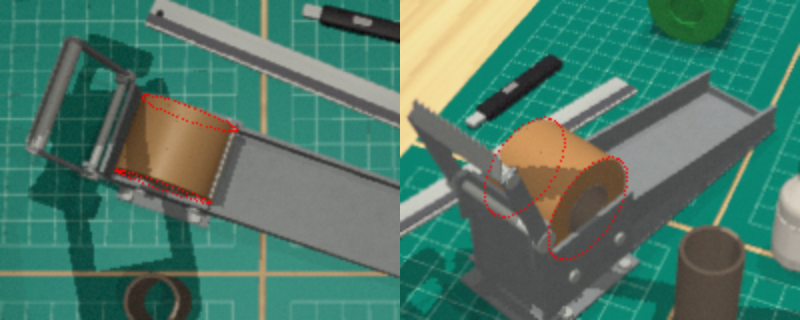

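The seated roll matches the predicted outlines in both views: at rest, on both rollers. Next I'll tip the bar from behind.

Run:
```python
from h import *
arm.line_to(W(205,170),speed=0.2); st()
arm.line_to(W(172,170),speed=0.08); st()
arm.line_to(W(98,170),speed=0.05); st()
arm.sleep(1.0)
shot("tip")
a=cv2.imread("pics/top_tip.png")[130:290,120:320];b=cv2.imread("pics/side_tip.png")[160:320,170:370]
cv2.imwrite("pics/tip.png",np.hstack([cv2.resize(i,(400,320)) for i in(a,b)]))
```

```text
t 15.7 disp [205.2  -1.  171.6] F [ 0.6  0.6 -1.4] w 0.0 rot [-8.990e+01  1.000e-01 -1.083e+02]
 t 16.26 disp [171.5  -0.2 170.3] F [ 0.   0.  -0.7] w 0.01 rot [ -90.     0.  -108.3]
 t 17.89 disp [ 98.2   0.  170. ] F [-0.9  0.7  0.5] w 0.01 rot [ -90.     0.  -108.3]
```

View pics/tip.png

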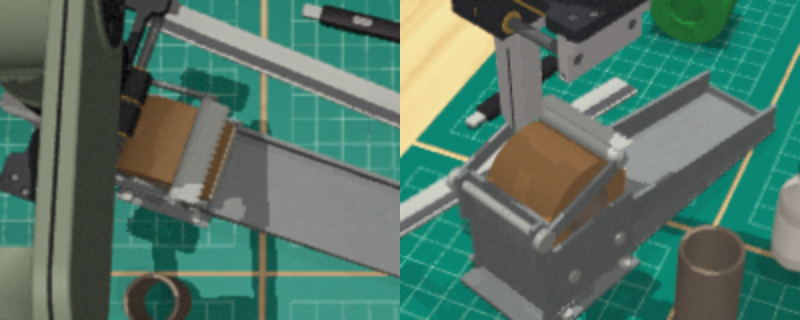

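The bar has come down onto the roll. I'll withdraw straight up, then back, and compare with the predicted lying position.

Run:
```python
from h import *
arm.line_to(W(105,300),speed=0.2)
arm.line_to(W(230,320),speed=0.25); st()
C=cams(); im={n:C[n]["color"].copy() for n in C}
th=np.linspace(0,2*np.pi,60)
al=1.295
for n in C:
  pts=[W(67+45*np.cos(a),82+45*np.sin(a),y) for a in th for y in (-35,35)]+[W(127-85*np.sin(al),105+85*np.cos(al),y) for y in np.linspace(-50,50,15)]
  for u in proj(C[n],np.array(pts)): cv2.circle(im[n],tuple(int(round(v)) for v in u),0,(0,0,255),-1)
a=im["top"][130:290,120:320];b=im["side"][160:320,170:370]
cv2.imwrite("pics/fin.png",np.hstack([cv2.resize(i,(400,320)) for i in(a,b)]))
cv2.imwrite("pics/fin2.png",np.hstack([cv2.resize(C[n]["color"],(400,300)) for n in C]))
```

```text
t 20.45 disp [229.2   0.4 318.1] F [ 0.2 -0.5  0.6] w 0.0 rot [-9.010e+01 -1.000e-01 -1.083e+02]
```

View pics/fin.png

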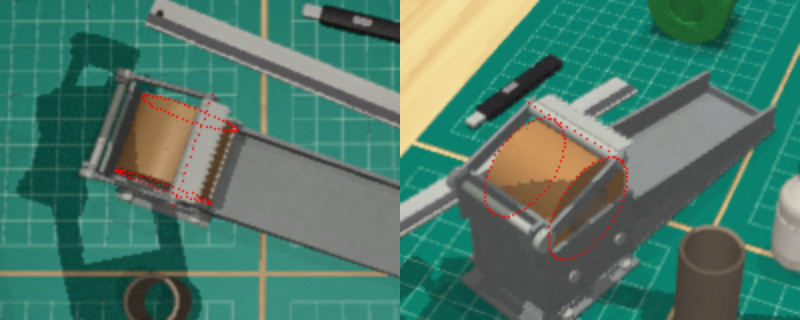

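View pics/fin2.png

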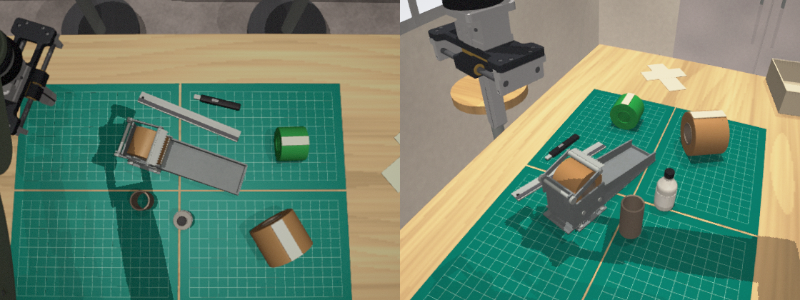

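The bar lies on the roll where predicted, and the other objects are where they were. I'm handing the job in.

Run:
```python
from h import *
arm.sleep(0.5); st(); job.job_done()
```

```text
t 21.05 disp [ 2.298e+02 -1.000e-01  3.201e+02] F [ 0.  -0.1 -0.3] w 0.0 rot [ -90.     0.  -108.3]
the job is handed in; nothing more can be done
```

The dispenser is loaded: the small brown kraft roll sits in the cradle and the tear bar lies on it. I handed the job in at 21 s, inside the 53 s limit.

- **Roll:** I pushed it up the chute with the shut fingertips in one steady stroke at about 60 mm/s, and it went over the front roller into the cradle. With the fingers withdrawn, its outline matched the predicted seat in both views, and it had not rolled back.
- **Tear bar:** I tipped it forward from behind at about 50 mm/s and it sank onto the roll. Its final position matched the fully lowered angle to within a few millimetres by eye.
- **Other objects:** The glue, core, ruler, knife, green roll and large roll look unmoved in the final pictures. I compared those by eye rather than measuring them.
- **Forces and limits:** Wrist readings between moves stayed under 2 N. I did not log the force during the pushes themselves.

No check failed. The largest disagreement was about 2.5 pixels, in the fit of the raised bar's ends.

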